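# Seat the salad spinner's lid and check its pump

### The job

The lid of the salad spinner on the pulled-out tray has been put on crooked, with one side standing proud of the bowl. Press that side down until the lid sits fully home all round; then check the pump by pushing the knob in the middle of the lid down as far as it goes and letting it rise slowly under the fingers back to the top, never letting it snap up. Leave the spinner standing where it is and the other things on the tray undisturbed.

Things in the scene. Friction and masses are not known exactly. Their poses are not given: they have to be found in the camera images.
- tray: white plastic pull-out tray, 460 mm (its x) by 640 mm (its y), fixed at its place on two low runners over the counter; walls 4 mm thick, their top 52 mm over the counter; its inner floor is 16 mm over the counter. Origin: centre of its underside, at counter height. It carries all the other things.
- spinner: pump salad spinner standing loose on the tray, about 1.2 kg: stainless bowl 252 mm across the rim, 130 mm tall, on a rubber foot 180 mm across; round white plastic lid 264 mm across, 12 mm thick, with a black pump knob in the middle. Origin: centre of the bowl's underside, z up; its +x points to the side where the lid stands proud, -x to the side already down.
- lid (a joint): tilt of the lid (rad) about its edge 128 mm from the bowl's axis on the spinner's -x side, at rim height: 0 = fully home on the rim all round, a firm stop; starts at 0.07 to 0.11 (proud edge 18 to 29 mm up). The gasket's friction holds it wherever it is left; about 9 N straight down near the proud edge, or 16 N in the lid's middle, moves it.
- lid_edge (a point): point on the flat top of the lid near its proud edge, 108 mm from the lid's centre, where to press; it is 142 mm over the spinner's underside (158 mm over the counter) when the lid is home, and moves with the lid
- lid_low (a point): the point opposite, on the flat top of the lid 108 mm from its centre near the edge already down. The lid's top is flat but for the gear housing in its middle (160 mm across, 5 mm high), which carries the pump's hub (96 mm across, 5 mm higher), a 24 mm grey brake button 62 mm out on the spinner's +y side and a small grey lock slide on the -y side, neither needed
- pump (a joint): how far the pump knob is pushed down along the lid's axis (m): 0 = up, 0.034 = fully down on a firm stop. A spring pushes it up with about 4 N at the top and 8.5 N at the bottom; let go, it flies up fast.
- knob_top (a point): centre of the flat top of the pump knob, a black round plastic knob 72 mm across on a stem in the middle of the lid; with the lid home and the knob up it is 188 mm over the spinner's underside (204 mm over the counter), 46 mm over the lid's flat top; moves with the knob
- mug: red ceramic mug, 82 mm across and 95 mm tall, handle on its +y side; bystander. Origin: centre of its underside
- measuring_cup: glass measuring cup, 96 mm across and 100 mm tall, handle on its +y side; bystander. Origin: centre of its underside
- whisk: stainless balloon whisk lying on the tray, 265 mm long, 62 mm across the balloon; bystander. Its x runs along it, towards the balloon; origin at its underside between handle and balloon
- tongs: wooden salad tongs lying on edge on the tray, 265 mm long, up to 60 mm wide, 40 mm tall at the spoons; bystander. Its x runs along them, towards the open end; origin at the underside, 80 mm from the joined end

How it is judged:
By the outcome, as a careful person would: the job done as asked, in the order asked, and still so for the second after the job is handed in, with the robot touching nothing.
It also fails if it takes over 42 s, if anything falls off the work surface, if the arm or the gripper's body presses on something with over 40 N, if the wrist force passes 120 N, or if a joint passes its speed limit or range.

### The arm

A 6-joint arm with a two-finger parallel gripper is mounted at the origin on the work surface. World frame = base frame: x ahead of the robot, y to its left, z up, the work surface at z = 0. Lengths are in m, angles in rad, forces in N, time in s.
With the tool pointing down it reaches from about 0.275 to 0.75 m from the base axis. Payload 10.2 kg.
Tool frame: the origin (TCP) lies midway between the tips of the shut fingers; the grasp point (between the pads) lies manip.grasp_offset behind it (manip.grasp_offset is the distance from the TCP to the grasp point, in m); z points along the fingers, y is the line along which they close (so a half turn about z gives the same grasp; the last joint's range is limited). The gripper opens to 88 mm and grips with 3 to 60 N. Pads are 18 mm wide; open, the fingers measure 123 mm over their backs; the gripper's body (75 mm by 187 mm) begins 45 mm behind the grasp point.
Start: joints at [0.94, 0.313, 1.498, -0, 1.331, -0.223], TCP at [0.208, 0.482, 0.208] pointing down, gripper open.
Joint ranges: [-2.94, 2.94], [-0.97, 2.17], [0.19, 2.56], [-1.23, 4.37], [0.02, 3.11], [-2.88, 2.88]. Speed limits (rad/s): [2.39, 2.39, 3.01, 3.14, 3.14, 3.14].

### API

Orientations are given as a unit quaternion [w, x, y, z].
In Python, from workcell import manip gives the robot as it stands. The module is installed in compiled form; this text tells all that it offers.
- The arm moves only by the shell command python3 -m jog 'ROWS' [FORCE]. ROWS is JSON, one flat list of numbers, 7 for each row, row after row: the shift along the tool's x, y, z in m, then the turn, a rotation vector about the tool's x, y, z in rad, then the finger opening in m, from 0 to 0.0881. A call has exactly 5 rows; each row shifts and turns the commanded pose from where the row before left it, along the tool's axes as they then stand; what a row does not reach is not made up. A row lasts 1/12 s, in which the tool goes at most 41.7 mm and 7.16 degrees, less where a joint would pass 70% of its speed; a pose out of reach is approached as far as the arm can. A call with a gripper value outside its range is refused whole. The fingers move at their own pace and stop on an object; FORCE is the grip in N (left out, the last holds). Time passes only in rows, so rows that do not move let the fingers close, or fill a call up. It gives the time, the measured TCP pose, the force, the opening and the grip force at its end, in the units of the state.
- manip.observe(): the state, without advancing time (a new reading comes with each control period).
- manip.capture(name): name is "scene" or "side" or "wrist"; returns a dict with "pixels" (384x512x3 uint8, red, green, blue), "fx", "fy", "cx", "cy" (pixels), "pose" (4x4, takes a point from camera to world coordinates); the wrist camera has in their place "tool_from_camera" (4x4, takes a point from camera to tool coordinates, whose origin is the TCP and whose axes are the flange's). Camera axes: x right, y down, z forward; pixel columns grow to the right and rows downward; lengths in m; the calibration is good to about 2 mm. The wrist camera is an equidistant fisheye: a pixel r from the principal point sees the ray r / f radians off the axis. A picture is of the moment at which its call begins: read the wrist's pose just before it. There is no depth.
- manip.sign_off(): hands the job in; it is judged then, once.
The state is a dict: "time_s": time; "joints": joint angles; "qvel": joint speeds; "effort": joint torques, N m; "position": TCP position; "eef_rot": TCP orientation; "force": force on the tool from outside, world axes, zero at the start; "ft_torque": the same for the moment, N m; "width": opening from 0.0 (shut) to 1.0 (fully open); "finger_force": force on a finger pad.
Only numpy, scipy, OpenCV 4.12 (cv2) and the standard library are available. Lean on these libraries where they do the work, as an engineer would, in place of code of your own. Each camera call takes 0.05 s, during which the arm holds its last target. There are 200 camera calls.

## Working session

There is one attempt and no reset: what is moved stays moved. The work goes in short steps, Python scripts to look and compute and a shell command to move; the robot and the scene stay as the last step left them, time stands still between calls to the robot, and variables do not carry over. Pictures are saved under pics/ and viewed, at most 10 in all, crops included, and the job is handed in when it is done.

```bash
mkdir -p pics; python3 - <<'E'
from workcell import manip
import cv2,numpy as np
s=manip.observe();print({k:np.round(v,3).tolist() for k,v in s.items()},manip.grasp_offset)
for n in("scene","side"):
    c=manip.capture(n);cv2.imwrite(f"pics/{n}0.png",c["pixels"][:,:,::-1]);np.savez(f"pics/{n}0.npz",**c)
    print(n,c["fx"],c["cx"],c["cy"],np.round(c["pose"],3).tolist())
E
```

```text
{'time_s': 0.0, 'joints': [0.94, 0.313, 1.498, 0.0, 1.331, -0.223], 'qvel': [0.002, 0.002, 0.001, 0.001, 0.0, -0.001], 'effort': [0.001, -40.221, -25.227, 0.069, 0.035, -0.0], 'position': [0.208, 0.482, 0.208], 'eef_rot': [-0.0, 0.203, 0.979, -0.001], 'force': [0.369, -0.594, -0.775], 'ft_torque': [-0.028, -0.02, 0.025], 'finger_force': 0.0, 'width': 1.001} 0.0187
scene 402.35950429923577 254.12795670330794 192.08066762303477 [[-0.817, 0.457, -0.352, 0.915], [0.577, 0.666, -0.473, 0.461], [0.018, -0.59, -0.807, 0.846], [0.0, 0.0, 0.0, 1.0]]
side 388.9055791403751 252.61517699119412 188.40040074090808 [[-0.998, -0.013, 0.062, 0.554], [-0.059, 0.534, -0.844, 0.863], [-0.022, -0.846, -0.533, 0.646], [0.0, 0.0, 0.0, 1.0]]
```

View pics/scene0.png

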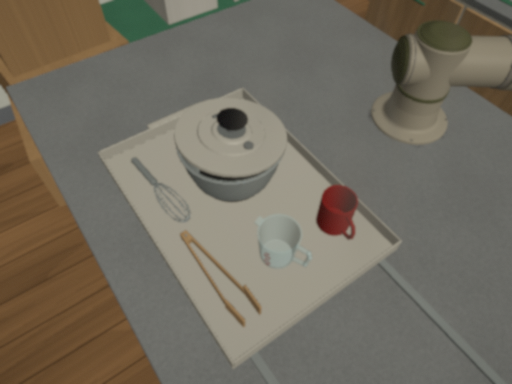

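View pics/side0.png

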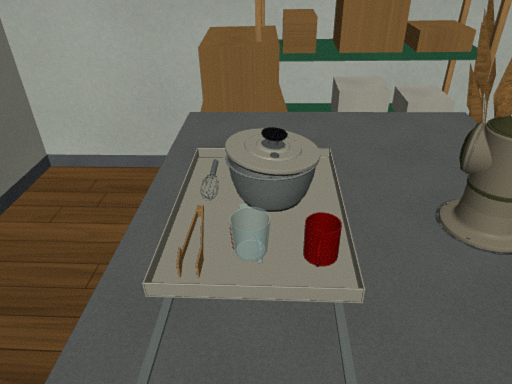

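The scene view shows the spinner with its knob at about (232,120) and the brake button at (248,146). The side view has the knob at (274,134) and the button at (274,155). Next I'll take enlarged crops and triangulate.

```bash
cat > h.py <<'E'
import numpy as np,cv2
def load(n): return np.load(f"pics/{n}.npz")
def ray(c,u,v):
    P=c["pose"];d=P[:3,:3]@np.array([(u-c["cx"])/c["fx"],(v-c["cy"])/c["fy"],1]);return P[:3,3],d/np.linalg.norm(d)
def plane(c,u,v,z):
    o,d=ray(c,u,v);return o+d*(z-o[2])/d[2]
def tri(r1,r2):
    A=sum(np.eye(3)-np.outer(d,d) for o,d in(r1,r2));b=sum((np.eye(3)-np.outer(d,d))@o for o,d in(r1,r2))
    p=np.linalg.solve(A,b);return p,[np.linalg.norm(np.cross(p-o,d)) for o,d in(r1,r2)]
def proj(c,p):
    q=np.linalg.inv(c["pose"])@np.append(p,1);return c["fx"]*q[0]/q[2]+c["cx"],c["fy"]*q[1]/q[2]+c["cy"]
E
python3 - <<'E'
from h import *
im=[]
for n,(x,y,w,h) in (("scene0",(165,85,130,115)),("side0",(215,115,115,100))):
    c=load(n);p=c["pixels"];g=p.max(2)
    m=(g<45).astype(np.uint8);m[:y]=0;m[y+h:]=0;m[:,:x]=0;m[:,x+w:]=0
    nn,l,st,ce=cv2.connectedComponentsWithStats(m)
    for i in range(1,nn):
        if st[i,4]>15: print(n,st[i],ce[i])
    im.append(cv2.resize(p[y:y+h,x:x+w,::-1],(400,int(400*h/w)),interpolation=cv2.INTER_CUBIC)[:340])
H=min(i.shape[0] for i in im);cv2.imwrite("pics/crop0.png",np.hstack([i[:H] for i in im]))
E
```

```text
scene0 [218 110  23  20 379] [229.63060686 118.90765172]
scene0 [201 172  24   7  33] [212.24242424 175.81818182]
side0 [262 127  25  15 270] [273.94814815 133.82222222]
side0 [267 201  33  10  35] [283.65714286 207.68571429]
```

View pics/crop0.png

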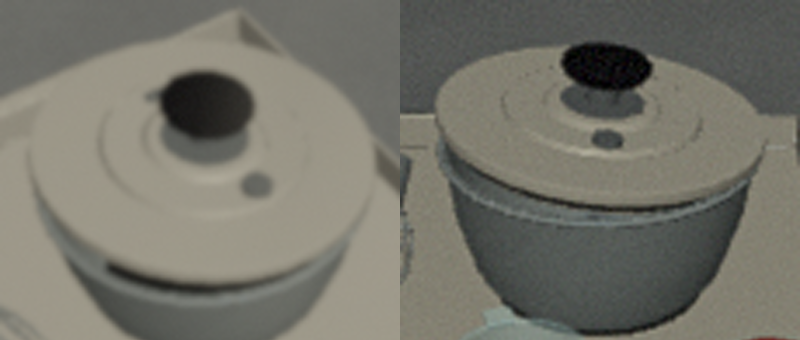

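The crops show the gap under the lid on the side view's left (world +x), with the lid closed at the right. The button is towards the camera: scene (248.5,145.1), side (274.5,155.3). The knob top is at scene (232.6,118.8), side (274.5,133.7).

```bash
python3 - <<'E'
from h import *
a,b=load("scene0"),load("side0")
k,e=tri(ray(a,232.0,118.7),ray(b,274.2,133.8));print("knob",k,e)
q,e=tri(ray(a,248.5,145.1),ray(b,274.5,155.3));print("btn",q,e)
v=(q-k)[:2];print(np.linalg.norm(v),"spinner yaw (deg)",np.degrees(np.arctan2(v[1],v[0]))-90)
# lid outline by light mask in scene/ side -> compare lid extremes
# rim gap: side view crop bowl rim left/right and lid edges
for nm,u,v in(("rimL",(440/3.478-115+215),115+158/3.478),("rimR",(750-400)/3.478+215,115+185/3.478),):
    pass
for u,v in((36/3.478+215,115+115/3.478),(365/3.478+215,115+135/3.478)): print("lid edge L/R side view @z .17/.155",plane(b,u,v,.175),plane(b,u,v,.152))
for yw in(-20,-10,0,10,20):
  for t in(.07,.09,.11):
    y=np.radians(yw);R=np.array([[np.cos(y),-np.sin(y)],[np.sin(y),np.cos(y)]])
    # button 62 out on +y, lid frame; knob top 188
    print(yw,t,"v pred",R@np.array([-(0-41)*-t*1.0*-1*-1,.062]),"knob z",.204+.128*t) if 0 else None
E
```

```text
knob [ 0.56160583 -0.10696833  0.20983987] [np.float64(0.0012373871196826615), np.float64(0.0012373871196826825)]
btn [ 0.55963352 -0.04431818  0.1772558 ] [np.float64(0.001475617258139653), np.float64(0.0014756172581396733)]
0.06268118640175868 spinner yaw (deg) 1.8031511662317001
lid edge L/R side view @z .17/.155 [ 0.69511917 -0.08702201  0.175     ] [ 0.70202051 -0.13335955  0.152     ]
lid edge L/R side view @z .17/.155 [ 0.44177421 -0.05670784  0.175     ] [ 0.43631599 -0.10156649  0.152     ]
```

The knob is at about (0.562,-0.107,0.21), and the 62.7 mm button distance matches the given 62 mm. Correcting for the lid's lean puts the spinner's axis at about (0.566,-0.107) and its yaw at about +4°. That makes lid_edge about (0.673,-0.099,0.178). First move: lift, square the tool to the world axes and shut the fingers.

```bash
python3 -m jog '[0,0,-0.02,0,0,-0.082,0, 0,0,-0.02,0,0,-0.082,0, 0,0,-0.02,0,0,-0.082,0, 0,0,-0.02,0,0,-0.082,0, 0,0,-0.02,0,0,-0.082,0]' 10
python3 -m jog '[-0.023,-0.029,0,0,0,0,0, -0.023,-0.029,0,0,0,0,0, -0.023,-0.029,0,0,0,0,0, -0.023,-0.029,0,0,0,0,0, -0.023,-0.029,0,0,0,0,0]'
```

```text
time_s: 0.52
position: [0.2081, 0.4818, 0.309]
eef_rot: [-0.0, -0.003, 1.0, -0.0]
force: [0.8, -0.2, -0.1]
width: 0.647
finger_force: 0.0
time_s: 0.93
position: [0.3241, 0.3357, 0.3081]
eef_rot: [-0.0, -0.001, 1.0, -0.0]
force: [0.0, -0.1, 0.1]
width: 0.265
finger_force: 0.0
```

```bash
python3 -m jog '[-0.023,-0.029,0,0,0,0,0, -0.023,-0.029,0,0,0,0,0, -0.023,-0.029,0,0,0,0,0, -0.023,-0.029,0,0,0,0,0, -0.023,-0.029,0,0,0,0,0]'
python3 -m jog '[-0.023,-0.029,0,0,0,0,0, -0.023,-0.029,0,0,0,0,0, -0.023,-0.029,0,0,0,0,0, -0.023,-0.029,0,0,0,0,0, -0.023,-0.029,0,0,0,0,0]'
python3 -m jog '[-0.023,-0.029,0,0,0,0,0, -0.023,-0.029,0,0,0,0,0, -0.023,-0.029,0,0,0,0,0, -0.023,-0.029,0,0,0,0,0, -0.023,-0.029,0,0,0,0,0]'
python3 - <<'E'
from workcell import manip
import cv2,numpy as np
s=manip.observe();c=manip.capture("wrist");np.savez("pics/w1.npz",**c,pos=s["position"],rot=s["eef_rot"])
cv2.imwrite("pics/w1.png",c["pixels"][:,:,::-1]);print(s["position"],s["eef_rot"],c["fx"],c["cx"],c["cy"],np.round(c["tool_from_camera"],3))
E
```

```text
time_s: 1.35
position: [0.4396, 0.1908, 0.3082]
eef_rot: [-0.0, -0.001, 1.0, -0.0]
force: [0.7, 0.4, 0.3]
width: 0.008
finger_force: 0.0
time_s: 1.77
position: [0.5549, 0.046, 0.308]
eef_rot: [-0.0, -0.001, 1.0, 0.0]
force: [-0.4, 1.7, 0.9]
width: 0.007
finger_force: 0.0
time_s: 2.18
position: [0.6701, -0.0986, 0.3079]
eef_rot: [-0.0, -0.001, 1.0, 0.0]
force: [0.4, 0.3, 0.8]
width: 0.004
finger_force: 0.0
[ 0.6701242  -0.09858868  0.30791973] [-3.19432308e-04 -1.00952686e-03  9.99999431e-01  1.32121257e-04] 297.3186396354542 258.7546706106259 189.07481377747305 [[ 0.    -0.965 -0.262  0.067]
 [ 1.     0.001 -0.     0.   ]
 [ 0.    -0.262  0.965 -0.176]
 [ 0.     0.     0.     1.   ]]
```

View pics/w1.png

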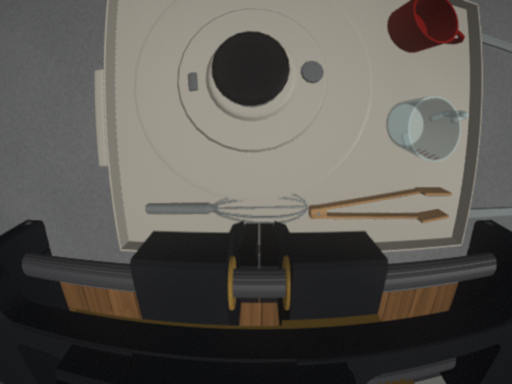

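The wrist view shows the knob at (250,68), the brake button at (312,72), the lock slide at (193,82) and the lid outline around (252,85). The slide-to-button line gives a yaw of about +5°, which agrees. I'll cross-check the axis position.

```bash
python3 - <<'E'
from h import *
from scipy.spatial.transform import Rotation as Ro
c=load("w1");T=np.eye(4);w=c["rot"];T[:3,:3]=Ro.from_quat([w[1],w[2],w[3],w[0]]).as_matrix();T[:3,3]=c["pos"];M=T@c["tool_from_camera"]
def wp(u,v,z):
    x,y=u-c["cx"],v-c["cy"];r=np.hypot(x,y);t=r/c["fx"];d=M[:3,:3]@np.array([np.sin(t)*x/r,np.sin(t)*y/r,np.cos(t)]);return M[:3,3]+d*(z-M[2,3])/d[2]
m=(c["pixels"].max(2)<50).astype(np.uint8);m[110:]=0
n,l,st,ce=cv2.connectedComponentsWithStats(m);i=1+st[1:,4].argmax();print(st[i],ce[i])
print("knob",wp(*ce[i],.214));b=wp(312,72,.174);s=wp(193,82,.174);print("btn",b,"slide",s,np.degrees(np.arctan2(b[1]-s[1],b[0]-s[0]))-90)
# lid edges along button line through lid: left 135, right 371 at row ~85 ; bottom 201
print("L",wp(135,88,.168),"R",wp(371,82,.168),"bottom",wp(252,203,.185))
E
```

```text
[ 213   32   76   73 4332] [250.07017544  68.19021237]
knob [ 0.5644196  -0.10642309  0.214     ]
btn [ 0.5613191  -0.04353957  0.174     ] slide [ 0.57166902 -0.16714737  0.174     ] 4.786318799716881
L [ 0.57297629 -0.23579355  0.168     ] R [0.56681034 0.02434297 0.168     ] bottom [ 0.69934075 -0.10546945  0.185     ]
```

```bash
python3 -m jog '[-0.004,0.002,0.022,0,0,0,0, 0,0,0.022,0,0,0,0, 0,0,0.022,0,0,0,0, 0,0,0.022,0,0,0,0, 0,0,0.022,0,0,0,0]'
python3 -m jog '[0,0,0.003,0,0,0,0, 0,0,0.003,0,0,0,0, 0,0,0.003,0,0,0,0, 0,0,0.003,0,0,0,0, 0,0,0.003,0,0,0,0]'
```

```text
time_s: 2.65
position: [0.6732, -0.0949, 0.1967]
eef_rot: [-0.0, -0.001, 1.0, 0.0]
force: [-0.2, -0.4, 0.1]
width: 0.006
finger_force: 0.0
time_s: 3.07
position: [0.6739, -0.0951, 0.1843]
eef_rot: [0.001, -0.001, 1.0, -0.0]
force: [0.0, 0.3, -0.9]
width: 0.006
finger_force: 0.0
```

```bash
python3 -m jog '[0,0,0.002,0,0,0,0, 0,0,0.002,0,0,0,0, 0,0,0.002,0,0,0,0, 0,0,0.002,0,0,0,0, 0,0,0.002,0,0,0,0]'
python3 -m jog '[0,0,0.002,0,0,0,0, 0,0,0.002,0,0,0,0, 0,0,0.002,0,0,0,0, 0,0,0.002,0,0,0,0, 0,0,0.002,0,0,0,0]'
```

```text
time_s: 3.48
position: [0.6735, -0.095, 0.1733]
eef_rot: [0.0, -0.001, 1.0, -0.0]
force: [0.3, -0.0, 0.6]
width: 0.009
finger_force: 0.0
time_s: 3.9
position: [0.6735, -0.095, 0.1631]
eef_rot: [0.0, -0.001, 1.0, -0.0]
force: [1.2, 0.2, -0.5]
width: 0.006
finger_force: 0.0
```

No contact yet at 0.163, which is lower than expected, so I'll look.

```bash
python3 - <<'E'
from workcell import manip
from h import *
print(manip.observe()["force"]);im=[]
for n,(x,y,w,h) in (("scene",(165,85,130,115)),("side",(215,115,115,100))):
    c=manip.capture(n);p=c["pixels"];np.savez(f"pics/{n}1.npz",**c)
    im.append(cv2.resize(p[y:y+h,x:x+w,::-1],(400,int(400*h/w)),interpolation=cv2.INTER_CUBIC)[:340])
    print(proj(c,[.6735,-.095,.163]),proj(c,[.6735,-.095,.158]))
cv2.imwrite("pics/crop1.png",np.hstack(im))
E
```

```text
[ 1.18365505  0.17853451 -0.54933576]
(np.float64(193.43363781934573), np.float64(157.39732074831613)) (np.float64(193.66373818221544), np.float64(158.86510371349905))
(np.float64(233.73696583605712), np.float64(150.74033427795996)) (np.float64(233.8243862918875), np.float64(152.36182241772673))
```

View pics/crop1.png

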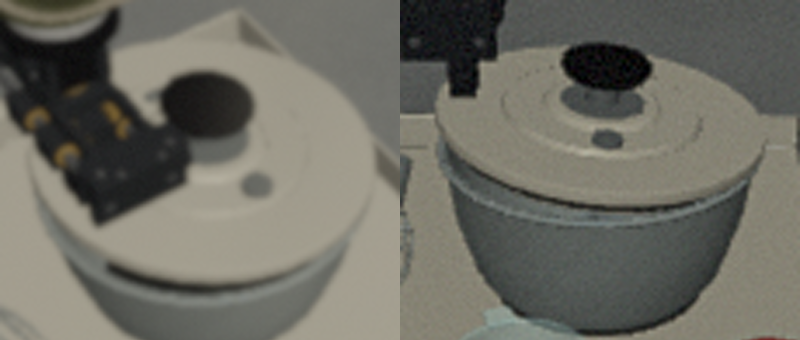

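The finger's tip appears at side pixel (233,143), but the reported pose projects to (234,151), so something disagrees by about 24 mm in height. I'll cross-check with the wrist camera and an image difference.

```bash
python3 - <<'E'
from workcell import manip
from h import *
from scipy.spatial.transform import Rotation as Ro
s=manip.observe();c=manip.capture("wrist");w=s["eef_rot"];print(np.round(s["position"],4),np.round(s["joints"],3))
cv2.imwrite("pics/w2.png",c["pixels"][:,:,::-1])
m=(c["pixels"].max(2)<50).astype(np.uint8);n,l,st,ce=cv2.connectedComponentsWithStats(m)
for i in range(1,n):
    if st[i,4]>500: print(st[i],ce[i])
def pr(p,dz):
    T=np.eye(4);T[:3,:3]=Ro.from_quat([w[1],w[2],w[3],w[0]]).as_matrix();T[:3,3]=s["position"];T[2,3]+=dz
    q=np.linalg.inv(T@c["tool_from_camera"])@np.append(p,1);r=np.hypot(q[0],q[1]);t=np.arctan2(r,q[2]);return c["cx"]+c["fx"]*t*q[0]/r,c["cy"]+c["fx"]*t*q[1]/r
for dz in(0,.012,.024):print(dz,[np.round(pr(p,dz)) for p in([.563,-.1065,.214],[.5605,-.044,.174],[.572,-.167,.174])])
a,b=load("side0")["pixels"].astype(int),load("side1")["pixels"].astype(int)
d=(abs(a-b).max(2)>40).astype(np.uint8)
for y in range(110,170,2):
    xs=np.flatnonzero(d[y,215:330]);print(y,(xs.min()+215,xs.max()+215,len(xs)) if len(xs) else None,end=";")
o=b.astype(np.uint8)[90:180,190:310,::-1];cv2.imwrite("pics/crop2.png",np.hstack([cv2.resize(o,(400,300),interpolation=cv2.INTER_NEAREST),cv2.resize(c["pixels"][:,:,::-1],(400,300))]))
E
```

```text
[ 0.6734 -0.095   0.1629] [-0.312  0.699  1.017 -0.     1.426 -1.885]
[  154     0   160    92 12243] [232.57102017  39.75055134]
[ 432    0   75   33 1575] [466.46095238  14.10095238]
[    0   220   512   164 60194] [251.4277835  313.82950128]
0 [array([232.,  12.]), array([349.,  35.]), array([135.,  57.])]
0.012 [array([234.,  20.]), array([343.,  39.]), array([142.,  60.])]
0.024 [array([236.,  27.]), array([338.,  43.]), array([149.,  63.])]
110 (np.int64(219), np.int64(245), 26);112 (np.int64(219), np.int64(245), 27);114 (np.int64(215), np.int64(245), 31);116 (np.int64(215), np.int64(244), 30);118 (np.int64(215), np.int64(244), 30);120 (np.int64(215), np.int64(244), 30);122 (np.int64(215), np.int64(242), 28);124 (np.int64(215), np.int64(242), 28);126 (np.int64(215), np.int64(242), 24);128 (np.int64(215), np.int64(242), 26);130 (np.int64(215), np.int64(242), 28);132 (np.int64(217), np.int64(242), 19);134 (np.int64(229), np.int64(237), 9);136 (np.int64(229), np.int64(237), 9);138 (np.int64(229), np.int64(237), 9);140 (np.int64(229), np.int64(236), 8);142 (np.int64(229), np.int64(236), 8);144 None;146 None;148 None;150 None;152 None;154 None;156 None;158 None;160 None;162 None;164 None;166 None;168 None;
```

View pics/crop2.png

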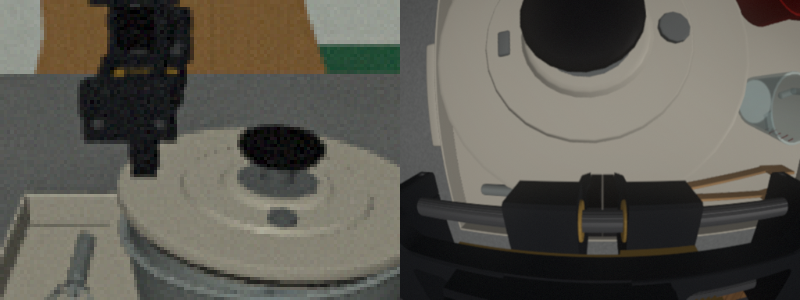

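The wrist view agrees with the reported pose. In both cameras, though, the visible fingertip ends about 24 mm short of the TCP, so the tips should be at about z=0.187, just above the lid. That fits with the zero force, so I'll continue down slowly and watch it.

```bash
python3 -m jog '[0,0,0.0015,0,0,0,0, 0,0,0.0015,0,0,0,0, 0,0,0.0015,0,0,0,0, 0,0,0.0015,0,0,0,0, 0,0,0.0015,0,0,0,0]'
```

```text
time_s: 4.47
position: [0.6735, -0.095, 0.1556]
eef_rot: [-0.0, -0.001, 1.0, 0.0]
force: [0.0, 0.6, 0.6]
width: 0.005
finger_force: 0.0
```

```bash
python3 -m jog '[0,0,0.0015,0,0,0,0, 0,0,0.0015,0,0,0,0, 0,0,0.0015,0,0,0,0, 0,0,0.0015,0,0,0,0, 0,0,0.0015,0,0,0,0]'
```

```text
time_s: 4.88
position: [0.6741, -0.0951, 0.15]
eef_rot: [0.001, -0.001, 1.0, -0.0]
force: [-1.3, 0.7, 8.1]
width: 0.003
finger_force: 4.3
```

Contact came at TCP z of about 0.151, with about the 9 N expected. I'll press on to the stop.

```bash
python3 -m jog '[0,0,0.002,0,0,0,0, 0,0,0.002,0,0,0,0, 0,0,0.002,0,0,0,0, 0,0,0.002,0,0,0,0, 0,0,0.002,0,0,0,0]'
```

```text
time_s: 5.3
position: [0.6752, -0.095, 0.1406]
eef_rot: [0.003, -0.001, 1.0, -0.0]
force: [3.8, 1.5, 9.7]
width: 0.001
finger_force: 4.4
```

```bash
python3 -m jog '[0,0,0.001,0,0,0,0, 0,0,0.001,0,0,0,0, 0,0,0.001,0,0,0,0, 0,0,0.001,0,0,0,0, 0,0,0.001,0,0,0,0]'
```

```text
time_s: 5.72
position: [0.6757, -0.0949, 0.1359]
eef_rot: [0.004, -0.001, 1.0, -0.001]
force: [6.1, 2.2, 8.9]
width: 0.001
finger_force: 4.4
```

```bash
python3 -m jog '[0,0,0.001,0,0,0,0, 0,0,0.001,0,0,0,0, 0,0,0.001,0,0,0,0, 0,0,0.001,0,0,0,0, 0,0,0,0,0,0,0]'
```

```text
time_s: 6.13
position: [0.6757, -0.095, 0.1317]
eef_rot: [0.004, -0.001, 1.0, -0.001]
force: [4.9, 1.5, 7.0]
width: 0.005
finger_force: 4.0
```

```bash
python3 -m jog '[0,0,0.001,0,0,0,0, 0,0,0.001,0,0,0,0, 0,0,0.0005,0,0,0,0, 0,0,0.0005,0,0,0,0, 0,0,0,0,0,0,0]'
```

```text
time_s: 6.55
position: [0.6758, -0.0949, 0.1289]
eef_rot: [0.004, -0.001, 1.0, -0.001]
force: [6.0, 1.9, 8.8]
width: 0.01
finger_force: 4.4
```

```bash
python3 -m jog '[0,0,0.0005,0,0,0,0, 0,0,0.0005,0,0,0,0, 0,0,0.0005,0,0,0,0, 0,0,0.0005,0,0,0,0, 0,0,0,0,0,0,0]'
```

```text
time_s: 6.97
position: [0.6759, -0.095, 0.128]
eef_rot: [0.004, -0.001, 1.0, -0.001]
force: [3.8, 2.8, 14.0]
width: 0.005
finger_force: 7.2
```

The force is rising, so the stop is near. The 23 mm of travel fits a tilt of about 0.1 rad.

```bash
python3 -m jog '[0,0,0.0005,0,0,0,0, 0,0,0.0005,0,0,0,0, 0,0,0.0005,0,0,0,0, 0,0,0,0,0,0,0, 0,0,0,0,0,0,0]'
```

```text
time_s: 7.38
position: [0.676, -0.095, 0.1279]
eef_rot: [0.005, -0.001, 1.0, -0.001]
force: [0.3, 3.3, 22.6]
width: 0.006
finger_force: 10.9
```

```bash
python3 -m jog '[0,0,0.0005,0,0,0,0, 0,0,0.0005,0,0,0,0, 0,0,0,0,0,0,0, 0,0,0,0,0,0,0, 0,0,0,0,0,0,0]'
```

```text
time_s: 7.8
position: [0.676, -0.095, 0.1279]
eef_rot: [0.005, -0.001, 1.0, -0.001]
force: [-1.8, 4.2, 27.0]
width: 0.005
finger_force: 13.3
```

The lid is firmly seated at TCP z = 0.128 and held 27 N, so the fingertips are about 30 mm short of the TCP. Now I'll lift and go over the knob.

```bash
python3 -m jog '[0,0,-0.01,0,0,0,0, 0,0,-0.03,0,0,0,0, 0,0,-0.03,0,0,0,0, 0,0,-0.03,0,0,0,0, 0,0,-0.01,0,0,0,0]'
python3 -m jog '[0.02,-0.002,-0.01,0,0,0,0, 0.02,-0.002,0,0,0,0,0, 0.02,-0.002,0,0,0,0,0, 0,0,0,0,0,0,0, 0,0,0,0,0,0,0]'
python3 - <<'E'
from workcell import manip
from h import *
from scipy.spatial.transform import Rotation as Ro
s=manip.observe();c=manip.capture("wrist");w=s["eef_rot"];T=np.eye(4);T[:3,:3]=Ro.from_quat([w[1],w[2],w[3],w[0]]).as_matrix();T[:3,3]=s["position"];M=T@c["tool_from_camera"]
def wp(u,v,z):
    x,y=u-c["cx"],v-c["cy"];r=np.hypot(x,y);t=r/c["fx"];d=M[:3,:3]@np.array([np.sin(t)*x/r,np.sin(t)*y/r,np.cos(t)]);return M[:3,3]+d*(z-M[2,3])/d[2]
m=(c["pixels"].max(2)<50).astype(np.uint8);m[200:]=0
n,l,st,ce=cv2.connectedComponentsWithStats(m);i=1+st[1:,4].argmax();print(st[i],ce[i],wp(*ce[i],.204))
im=[]
for n,(x,y,ww,h) in (("scene",(165,85,130,115)),("side",(215,115,115,100))):
    p=manip.capture(n)["pixels"];np.save(f"pics/{n}3.npy",p);im.append(cv2.resize(p[y:y+h,x:x+ww,::-1],(400,340),interpolation=cv2.INTER_CUBIC))
cv2.imwrite("pics/crop3.png",np.hstack(im))
E
```

```text
time_s: 8.22
position: [0.6744, -0.0953, 0.2367]
eef_rot: [0.003, -0.001, 1.0, -0.001]
force: [0.1, 0.1, 0.3]
width: 0.003
finger_force: 0.0
time_s: 8.63
position: [0.6132, -0.1012, 0.2416]
eef_rot: [-0.0, -0.001, 1.0, 0.0]
force: [-0.7, -0.1, 0.1]
width: 0.011
finger_force: 0.0
[ 206   95   93   92 6701] [252.17683928 140.45649903] [ 0.56779284 -0.10588741  0.204     ]
```

View pics/crop3.png

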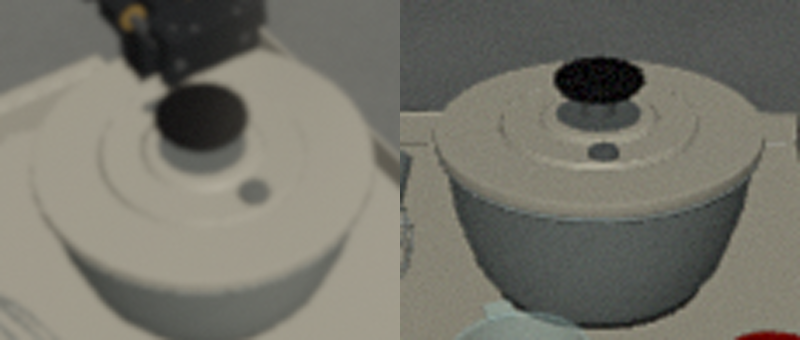

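The lid is now flush with the rim all round (side crop, rim line at about y=210), and the knob is at (0.568,-0.106). I'll centre over it and descend.

```bash
python3 -m jog '[0.0225,-0.0025,0,0,0,0,0, 0.0225,-0.0025,0.01,0,0,0,0, 0,0,0.02,0,0,0,0, 0,0,0.02,0,0,0,0, 0,0,0.006,0,0,0,0]'
python3 -m jog '[0,0,0.001,0,0,0,0, 0,0,0.002,0,0,0,0, 0,0,0.002,0,0,0,0, 0,0,0.002,0,0,0,0, 0,0,0.002,0,0,0,0]'
```

```text
time_s: 9.2
position: [0.5679, -0.1059, 0.1828]
eef_rot: [-0.002, -0.001, 1.0, 0.001]
force: [-0.6, 0.5, -0.5]
width: 0.005
finger_force: 0.0
time_s: 9.62
position: [0.5689, -0.1063, 0.1772]
eef_rot: [0.0, -0.001, 1.0, -0.0]
force: [-0.4, -0.0, 0.6]
width: 0.009
finger_force: 0.0
```

```bash
python3 -m jog '[0,0,0.002,0,0,0,0, 0,0,0.002,0,0,0,0, 0,0,0.002,0,0,0,0, 0,0,0.002,0,0,0,0, 0,0,0.002,0,0,0,0]'
python3 -m jog '[0,0,0.002,0,0,0,0, 0,0,0.002,0,0,0,0, 0,0,0.002,0,0,0,0, 0,0,0.002,0,0,0,0, 0,0,0.002,0,0,0,0]'
```

```text
time_s: 10.03
position: [0.5687, -0.1063, 0.1671]
eef_rot: [0.0, -0.001, 1.0, -0.0]
force: [-0.6, 0.6, 4.4]
width: 0.007
finger_force: 2.4
time_s: 10.45
position: [0.5687, -0.1063, 0.157]
eef_rot: [0.0, -0.001, 1.0, -0.0]
force: [-1.5, -0.2, 6.4]
width: 0.009
finger_force: 3.1
```

```bash
python3 -m jog '[0,0,0.002,0,0,0,0, 0,0,0.002,0,0,0,0, 0,0,0.002,0,0,0,0, 0,0,0.002,0,0,0,0, 0,0,0.002,0,0,0,0]'
```

```text
time_s: 10.87
position: [0.5687, -0.1063, 0.1472]
eef_rot: [0.0, -0.001, 1.0, -0.0]
force: [-2.1, 0.3, 7.4]
width: 0.007
finger_force: 3.8
```

```bash
python3 -m jog '[0,0,0.001,0,0,0,0, 0,0,0.001,0,0,0,0, 0,0,0.001,0,0,0,0, 0,0,0.001,0,0,0,0, 0,0,0.001,0,0,0,0]'
```

```text
time_s: 11.28
position: [0.5687, -0.1063, 0.1424]
eef_rot: [0.0, -0.001, 1.0, -0.0]
force: [-1.2, 1.8, 8.9]
width: 0.009
finger_force: 4.1
```

```bash
python3 -m jog '[0,0,0.001,0,0,0,0, 0,0,0.001,0,0,0,0, 0,0,0.0005,0,0,0,0, 0,0,0.0005,0,0,0,0, 0,0,0,0,0,0,0]'
```

```text
time_s: 11.7
position: [0.5687, -0.1063, 0.1399]
eef_rot: [0.001, -0.001, 1.0, -0.0]
force: [-3.2, 1.0, 11.6]
width: 0.004
finger_force: 6.0
```

```bash
python3 -m jog '[0,0,0.0005,0,0,0,0, 0,0,0.0005,0,0,0,0, 0,0,0.0005,0,0,0,0, 0,0,0.0005,0,0,0,0, 0,0,0,0,0,0,0]'
```

```text
time_s: 12.12
position: [0.5689, -0.1064, 0.1398]
eef_rot: [0.001, -0.001, 1.0, -0.001]
force: [-8.5, 2.7, 24.8]
width: 0.008
finger_force: 12.5
```

```bash
python3 -m jog '[0,0,0.0005,0,0,0,0, 0,0,0.0005,0,0,0,0, 0,0,0,0,0,0,0, 0,0,0,0,0,0,0, 0,0,0,0,0,0,0]'
```

```text
time_s: 12.53
position: [0.569, -0.1064, 0.1398]
eef_rot: [0.002, -0.001, 1.0, -0.001]
force: [-11.4, 4.1, 31.4]
width: 0.01
finger_force: 15.7
```

The knob is on its firm stop at 0.1398, the predicted height. Now I'll let it rise slowly at 1 mm per row (12 mm/s).

```bash
for i in 1; do python3 -m jog '[0,0,-0.001,0,0,0,0, 0,0,-0.001,0,0,0,0, 0,0,-0.001,0,0,0,0, 0,0,-0.001,0,0,0,0, 0,0,-0.001,0,0,0,0]'; done
python3 -m jog '[0,0,-0.001,0,0,0,0, 0,0,-0.001,0,0,0,0, 0,0,-0.001,0,0,0,0, 0,0,-0.001,0,0,0,0, 0,0,-0.001,0,0,0,0]'
python3 -m jog '[0,0,-0.001,0,0,0,0, 0,0,-0.001,0,0,0,0, 0,0,-0.001,0,0,0,0, 0,0,-0.001,0,0,0,0, 0,0,-0.001,0,0,0,0]'
```

```text
time_s: 12.95
position: [0.5687, -0.1063, 0.1416]
eef_rot: [0.001, -0.001, 1.0, -0.0]
force: [-2.2, 0.2, 9.3]
width: 0.006
finger_force: 4.2
time_s: 13.37
position: [0.5687, -0.1063, 0.1464]
eef_rot: [0.0, -0.001, 1.0, -0.0]
force: [-2.0, 0.7, 7.6]
width: 0.004
finger_force: 3.8
time_s: 13.78
position: [0.5687, -0.1063, 0.1513]
eef_rot: [0.0, -0.001, 1.0, -0.0]
force: [-0.5, 0.8, 7.3]
width: 0.007
finger_force: 3.5
```

```bash
python3 -m jog '[0,0,-0.001,0,0,0,0, 0,0,-0.001,0,0,0,0, 0,0,-0.001,0,0,0,0, 0,0,-0.001,0,0,0,0, 0,0,-0.001,0,0,0,0]'
python3 -m jog '[0,0,-0.001,0,0,0,0, 0,0,-0.001,0,0,0,0, 0,0,-0.001,0,0,0,0, 0,0,-0.001,0,0,0,0, 0,0,-0.001,0,0,0,0]'
python3 -m jog '[0,0,-0.001,0,0,0,0, 0,0,-0.001,0,0,0,0, 0,0,-0.001,0,0,0,0, 0,0,-0.001,0,0,0,0, 0,0,-0.001,0,0,0,0]'
```

```text
time_s: 14.2
position: [0.5687, -0.1063, 0.1562]
eef_rot: [0.0, -0.001, 1.0, -0.0]
force: [-1.0, 0.9, 6.2]
width: 0.004
finger_force: 3.1
time_s: 14.62
position: [0.5687, -0.1063, 0.1611]
eef_rot: [0.0, -0.001, 1.0, -0.0]
force: [-1.2, 0.3, 5.3]
width: 0.007
finger_force: 2.8
time_s: 15.03
position: [0.5687, -0.1063, 0.166]
eef_rot: [0.0, -0.001, 1.0, -0.0]
force: [-0.6, -0.0, 5.3]
width: 0.006
finger_force: 2.4
```

```bash
python3 -m jog '[0,0,-0.001,0,0,0,0, 0,0,-0.001,0,0,0,0, 0,0,-0.001,0,0,0,0, 0,0,-0.001,0,0,0,0, 0,0,-0.001,0,0,0,0]'
python3 -m jog '[0,0,-0.001,0,0,0,0, 0,0,-0.001,0,0,0,0, 0,0,-0.001,0,0,0,0, 0,0,-0.001,0,0,0,0, 0,0,-0.001,0,0,0,0]'
python3 -m jog '[0,0,-0.001,0,0,0,0, 0,0,-0.001,0,0,0,0, 0,0,-0.001,0,0,0,0, 0,0,-0.001,0,0,0,0, 0,0,-0.001,0,0,0,0]'
python3 -m jog '[0,0,-0.02,0,0,0,0, 0,0,-0.03,0,0,0,0, 0.02,0,-0.03,0,0,0,0, 0.02,0,-0.02,0,0,0,0, 0,0,0,0,0,0,0]'
python3 - <<'E'
from workcell import manip
from h import *
im=[]
for n in("scene","side"):
    p=manip.capture(n)["pixels"];im.append(cv2.resize(p[:,:,::-1],(400,300)))
cv2.imwrite("pics/end.png",np.hstack(im));print(manip.observe()["force"])
E
```

```text
time_s: 15.45
position: [0.5686, -0.1063, 0.1709]
eef_rot: [0.0, -0.001, 1.0, -0.0]
force: [1.5, -0.2, 3.4]
width: 0.006
finger_force: 2.1
time_s: 15.87
position: [0.568, -0.1062, 0.1752]
eef_rot: [-0.001, -0.001, 1.0, 0.0]
force: [-0.5, -0.4, 0.3]
width: 0.006
finger_force: 0.0
time_s: 16.28
position: [0.5685, -0.1063, 0.1808]
eef_rot: [-0.0, -0.001, 1.0, 0.0]
force: [-0.1, -0.5, 0.6]
width: 0.006
finger_force: 0.0
time_s: 16.7
position: [0.5279, -0.1067, 0.2857]
eef_rot: [0.003, -0.001, 1.0, -0.002]
force: [-0.0, 0.5, 0.9]
width: 0.003
finger_force: 0.0
[-0.05308711  0.67738166 -0.0600084 ]
```

View pics/end.png

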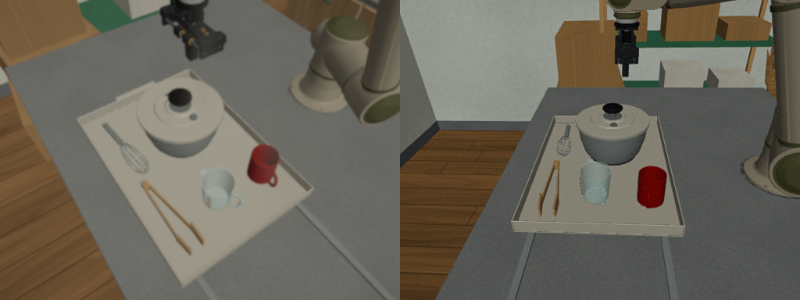

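The lid is flush, the knob is up (scene half at about (180,97)), the bystanders haven't moved and the gripper is clear.

```bash
python3 -c "
from workcell import manip
print(manip.sign_off())"
```

```text
the job is handed in; nothing more can be done
None
```

The lid is pressed fully home all round; the pump knob was then pushed to its stop and let up slowly under the fingers to the top. The spinner is standing in place, nothing else on the tray looks disturbed, and the job was handed in at about 17 s.

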